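# Lock the cover screw of the kiln control box

## Task

The cover screw of the blue kiln control box was left undone. Take the orange screwdriver out of the wooden tool stand, seat its blade fully in the screw's slot, push the screw in against its spring (about 16 N frees it; never push with more than 23 N) and turn it clockwise from the red marks to the green marks until it stops, so that it springs back up and locks when you lift off. Then put the screwdriver back upright in its empty hole of the stand; touch the box and the screw only with the screwdriver, and leave the reamer, the jar and the black paddle where they are.

Things in the scene. Friction and masses are not known exactly. Their poses are not given: they have to be found in the camera images.
- screw_mouth (a point): Centre of the round bore, 34 mm across, in the box's aluminium cover; on the cover's top face, 95 mm above the bench, on the screw's axis, z up. The screw's slot lies along this frame's x when undone (red marks on the cover) and is turned 1.22 rad clockwise from above when locked (green marks). The head's top lies 2 to 22 mm below this point: it varies and is not measured.
- screw_turn (a joint): Turn of the brass screw, rad, clockwise from above: 0 = undone, as at the start; end stop 1.22 = locked. Friction 0.08 N m. A latch tooth stops it at about 0.1 unless it is pushed in more than 4 mm against its spring (3 N plus 2.5 N per mm, so over 13 N) all the while it turns; let go at the locked end it springs up and stays above 1.12; let go half-way it stays half-way.
- control_box: The blue kiln control box (150 x 120 mm, 95 mm high) with cover and screw, fixed; origin at the centre of its underside, 95 mm below screw_mouth, same axes. Screw head 31 mm across, its slot a pocket 17 mm long, 4.8 wide, 6 deep, 1.5 mm chamfers, centred. The screw bottoms 6.5 mm down, at 19 N; pushing with more than 23 N spoils it: about 16 N is right.
- driver_grip (a point): Centre of the orange screwdriver's handle, half-way up: 28 mm along its x, 18 mm along its y, 70 mm tall; z points from blade to handle. Under the handle (z -35 to -41 mm) a black collar 34 mm across; then an 8 mm steel shaft.
- driver_tip (a point): Middle of the blade's end, 126 mm below driver_grip, same axes. The blade is 14 mm wide along x, 3 mm thick along y and 18 mm long.
- driver: The orange screwdriver, loose, about 140 g; origin on its axis at the collar's underside, 41 mm below driver_grip, 85 mm above the blade's end. It stands upright in a hole of the stand, collar resting on the board.
- stand_hole_a (a point): Centre of the mouth of one hole (20 mm across, 2 mm chamfer, through a 16 mm board, free space below) in the top of the wooden tool stand (80 x 200 mm, 100 mm high, fixed). z up. The holes lie 110 mm apart along the stand's y; this one at its -y end.
- stand_hole_b (a point): The same for the other hole, at the +y end. At the start the screwdriver stands in one of the two holes (either) and the reamer in the other.
- reamer: Bystander in the other hole: a reamer with a round brown wooden handle (24 mm thick, its top 76 mm above the stand), brass collar and black cone; origin at its collar's underside.
- jar: Bystander: closed glass jar, 76 mm across, 120 mm tall; origin at the centre of its underside.
- marver: Bystander: black graphite paddle 110 x 75 x 12 mm with a wooden handle, lying flat, 250 mm long over all; its plate lies to +x of the origin.

How it is judged:
By the outcome, as a careful person would: the job done as asked, in the order asked, and still so for the second after the job is handed in, with the robot touching nothing.
It also fails if it takes over 72 s, if anything falls off the work surface, if the arm or the gripper's body presses on something with over 40 N, if the wrist force passes 120 N, or if a joint passes its speed limit or range.

## Robot

A 7-joint arm with a two-finger parallel gripper is mounted at the origin on the work surface. World frame = base frame: x ahead of the robot, y to its left, z up, the work surface at z = 0. Lengths are in m, angles in rad, forces in N, time in s.
With the tool pointing down it reaches from about 0.35 to 0.9 m from the base axis. Payload 7.2 kg.
Tool frame: the origin (TCP) lies at the very end of the fingers, on their centre line; the grasp point (between the pads) lies 19 mm behind it; z points along the fingers, x is the direction in which the jaws open and shut, and the axes are right-handed (so a half turn about z gives the same grasp; the last joint's range is limited). The gripper opens to 85 mm and grips with 20 to 120 N. Pads are 22 mm wide; open, the fingers measure 114 mm over their backs; the gripper's body (76 mm by 85 mm) begins 54 mm behind the grasp point. The pads swing forward as they close: fully open they stand 13 mm farther back than shut.
Start: joints at [-0.068, 0.411, -0.013, 1.596, 0.006, 1.134, -0.082], TCP at [0.625, -0, 0.231] pointing down, gripper open.
Joint ranges: [-2.95, 2.95], [-0.29, 1.99], [-1.47, 1.44], [0.14, 2.54], [-1.03, 4.17], [0.13, 1.85], [-2.86, 2.86]. Speed limits (rad/s): [2.39, 2.39, 3.01, 3.01, 3.14, 3.14, 3.14].

## Interface

Orientations are given as a unit quaternion [w, x, y, z].
In Python, from plant import ctrl, solver, cams, workorder, telemetry gives the robot as it stands. The module is installed in compiled form; this text tells all that it offers. Calls block until the motion is done:
- ctrl.move_to(position, orientation): joint-space move of the TCP to a pose.
- ctrl.move_l(position, ori=None, feed=0.15): straight line of the TCP; ori=None keeps the orientation; feed is the mean speed in m/s.
- ctrl.goto_joints(angles): joint-space move.
- ctrl.let_go() and ctrl.grasp(f_grip=None): open the fingers fully, or close them until they stop; f_grip is the grip in N (None keeps the last).
- ctrl.pause(seconds).
- solver.ik(position, orientation): joint angles nearest the present ones, or None.
- cams.read_camera(name): name is "scene" or "side" or "wrist"; returns a dict with "img" (420x560x3 uint8, red, green, blue), "mtx" (3x3 intrinsics, pixels), "T" (4x4, takes a point from camera to world coordinates). Camera axes: x right, y down, z forward; pixel columns grow to the right and rows downward; lengths in m; the calibration is good to about 2 mm. A picture is of the moment at which its call begins. There is no depth.
A pose or a line that the arm cannot do raises ctrl.Unreachable and nothing moves.
- workorder.hand_in(): hands the job in, once; it reports no verdict.
Readings, each from a call of its own:
- telemetry.read_time_s(): time.
- telemetry.read_q(): joint angles.
- telemetry.read_joint_vel(): joint speeds.
- telemetry.read_joint_torque(): joint torques, N m.
- telemetry.read_position(): TCP position.
- telemetry.read_ee_rot(): TCP orientation.
- telemetry.read_ft_force(): force on the tool from outside, world axes, zero at the start.
- telemetry.read_wrist_torque(): the same for the moment, N m.
- telemetry.read_opening(): finger opening in m.
Only numpy, scipy, OpenCV 4.12 (cv2) and the standard library are available. Lean on these libraries where they do the work, as an engineer would, in place of code of your own. Each camera call takes 0.05 s, during which the arm holds its last target.

## Working session

There is one attempt and no reset: what is moved stays moved. The work goes in short steps, each a Python script; the robot and the scene stay as the last script left them, time stands still between calls to the robot, and variables do not carry over. Pictures are saved under pics/ and viewed, and the job is handed in when it is done.

```bash
mkdir -p pics
cat > h.py <<'E'
import numpy as np, cv2
from plant import ctrl, solver, cams, workorder, telemetry as t
def snap(n,f):
    d=cams.read_camera(n); cv2.imwrite('pics/'+f,d['img'][:,:,::-1]); np.savez('pics/'+f[:-4]+'.npz',**d); return d
def ray(d,u,v):
    K,T=np.array(d['mtx']),np.array(d['T']); r=T[:3,:3]@np.linalg.solve(K,[u,v,1.]); return T[:3,3],r/np.linalg.norm(r)
def onz(d,u,v,z):
    o,r=ray(d,u,v); return o+r*(z-o[2])/r[2]
def proj(d,p):
    K,T=np.array(d['mtx']),np.array(d['T']); c=T[:3,:3].T@(np.array(p)-T[:3,3]); q=K@c; return q[:2]/q[2]
def tri(*obs):
    A=np.zeros((3,3));b=np.zeros(3)
    for d,u,v in obs:
        o,r=ray(d,u,v);P=np.eye(3)-np.outer(r,r);A+=P;b+=P@o
    p=np.linalg.solve(A,b)
    return p,[np.linalg.norm((np.eye(3)-np.outer(ray(d,u,v)[1],ray(d,u,v)[1]))@(p-ray(d,u,v)[0])) for d,u,v in obs]
E
python3 - <<'E'
from h import *
for n in('scene','side','wrist'):
    d=snap(n,n+'0.png'); print(n,np.round(d['T'],3).tolist(),np.round(d['mtx'],1).tolist())
print(t.read_time_s(),t.read_ft_force(),t.read_ee_rot())
E
```

```text
scene [[0.892, 0.282, -0.353, 0.956], [0.452, -0.578, 0.679, -0.652], [-0.012, -0.766, -0.643, 0.793], [0.0, 0.0, 0.0, 1.0]] [[545.0, 0.0, 291.8], [0.0, 545.0, 208.1], [0.0, 0.0, 1.0]]
side [[0.796, -0.477, 0.372, 0.216], [-0.605, -0.633, 0.483, -0.404], [0.005, -0.609, -0.793, 0.829], [0.0, 0.0, 0.0, 1.0]] [[391.5, 0.0, 277.9], [0.0, 391.5, 211.9], [0.0, 0.0, 1.0]]
wrist [[1.0, 0.001, -0.001, 0.625], [0.0, -0.96, -0.279, 0.07], [-0.002, 0.279, -0.96, 0.373], [0.0, 0.0, 0.0, 1.0]] [[332.2, 0.0, 278.7], [0.0, 332.2, 206.4], [0.0, 0.0, 1.0]]
0.15 [ 0.85242655  0.25881373 -0.91885118] [ 4.60392645e-05  9.99999786e-01 -2.52730587e-05 -6.52615440e-04]
```

View pics/scene0.png

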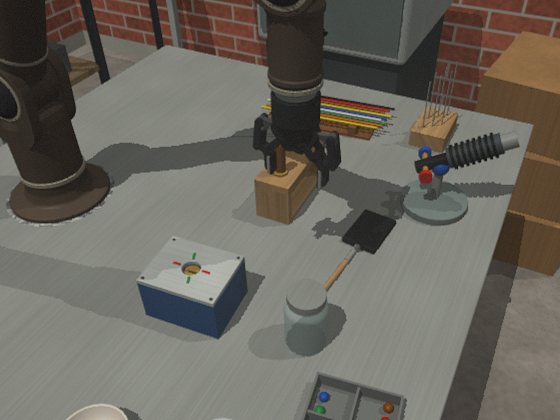

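View pics/side0.png

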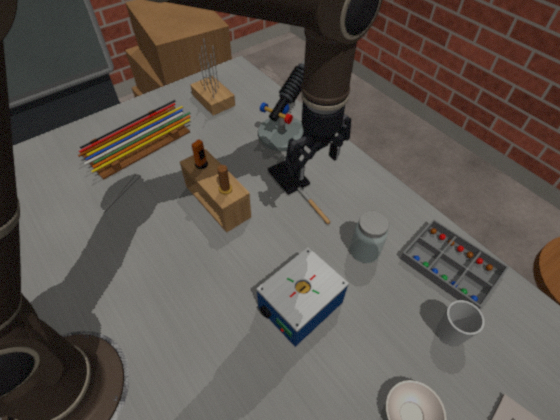

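View pics/wrist0.png

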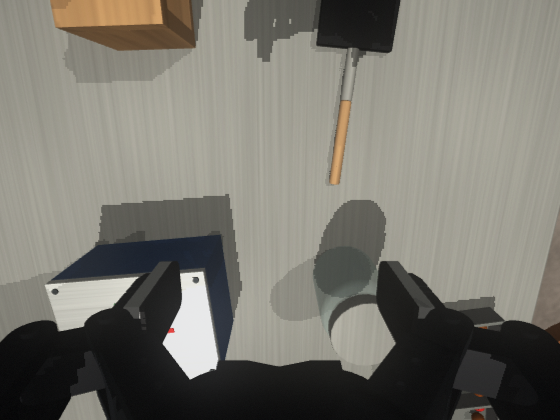

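The scene view shows the box with its bore near (191,268) and the stand near (290,190). In the side view the far handle, at (200,153) with a black collar, should be the screwdriver; the near one, at (224,180) with a brass collar, the reamer. Next come rough positions, then wrist views.

Run:
```python
from h import *
s=dict(np.load('pics/scene0.npz'));e=dict(np.load('pics/side0.npz'))
print('bore',tri((s,191,268.5),(e,303,287)), onz(e,303,287,.095))
for n,p in dict(drv=(201,165),rea=(225,190)).items(): print(n,onz(e,*p,.1))
for p in [(181,160),(204,150),(250,210),(229,230)]: print(onz(e,*p,.1))
b=cv2.resize(e['img'][130:330,170:370],(800,800),interpolation=cv2.INTER_CUBIC)[:, :,::-1]
cv2.imwrite('pics/side0c.png',b[:600])
# candidate wrist views
for p in ([.5,.1,.33],[.55,.1,.33],[.5,-.3,.3]): print(p,solver.ik(p,[0,1,0,0]))
```

```text
bore (array([ 0.48557647, -0.1409042 ,  0.09198499]), [np.float64(0.0018642423589776832), np.float64(0.0018642423589777402)]) [ 0.48361407 -0.14383923  0.095     ]
drv [0.49187768 0.2808616  0.1       ]
rea [0.49546544 0.17166503 0.1       ]
[0.45945402 0.32792838 0.1       ]
[0.52659945 0.32431478 0.1       ]
[0.50898953 0.08376086 0.1       ]
[0.43828956 0.06522875 0.1       ]
[0.5, 0.1, 0.33] [-0.23393404  0.14351141 -0.06639982  1.72243738  0.00991755  1.27596948
 -0.30253511]
[0.55, 0.1, 0.33] [-0.22414884  0.23171879 -0.05215821  1.61391231  0.01243878  1.29628573
 -0.27828746]
[0.5, -0.3, 0.3] [ 0.3785701   0.28761587  0.10127353  1.61270046 -0.03029836  1.24281067
  0.48547317]
```

View pics/side0c.png

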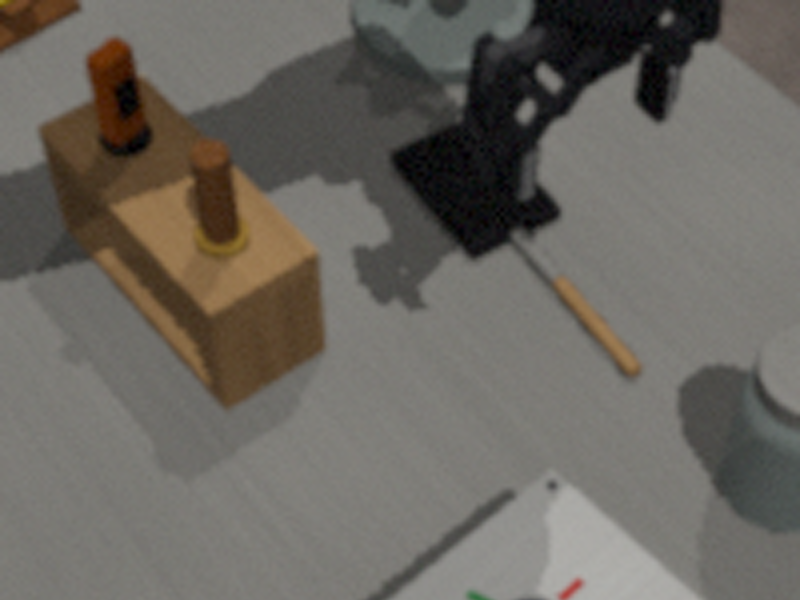

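Crop: the screwdriver (orange, black collar) is in the far hole at about (122,135) in the crop, the reamer (brass collar) in the near one. Now wrist views of both places.

Run:
```python
from h import *
ctrl.move_to([.485,-.20,.27],[0,1,0,0]); snap('wrist','wb1.png')
ctrl.move_to([.545,-.17,.27],[0,1,0,0]); snap('wrist','wb2.png')
ctrl.move_to([.50,.20,.36],[0,1,0,0]); snap('wrist','wd1.png')
ctrl.move_to([.44,.25,.36],[0,1,0,0]); snap('wrist','wd2.png')
snap('scene','scene1.png');snap('side','side1.png');print(t.read_time_s())
for a in('wb1','wb2'):pass
ims=[cv2.imread(f'pics/{n}.png') for n in('wb1','wb2')]
cv2.imwrite('pics/wb.png',cv2.resize(np.vstack(ims),(560,600)) if 0 else cv2.resize(np.hstack(ims),(800,300)))
```

```text
3.6333
```

View pics/wb1.png

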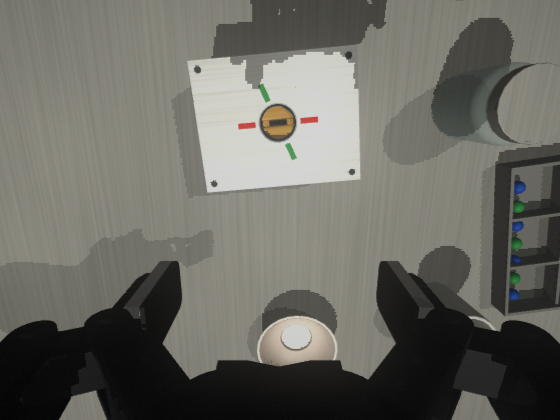

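View pics/wb2.png

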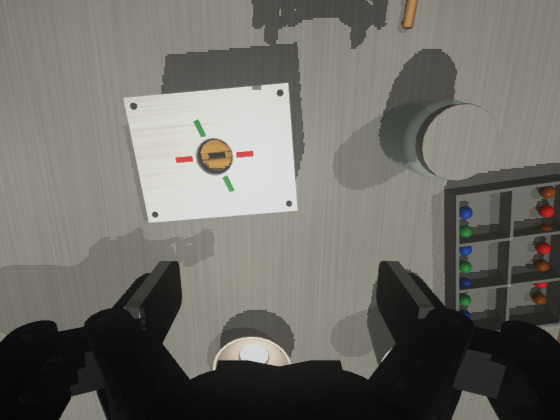

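View pics/wd1.png

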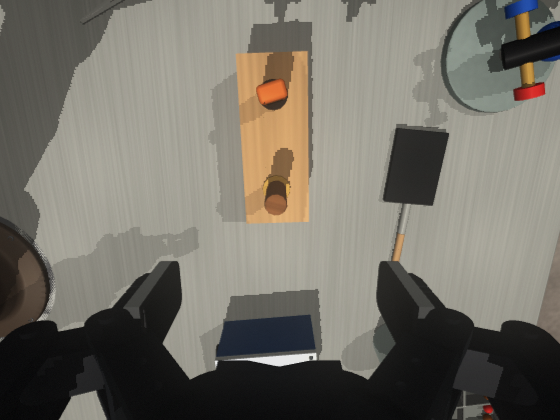

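View pics/wd2.png

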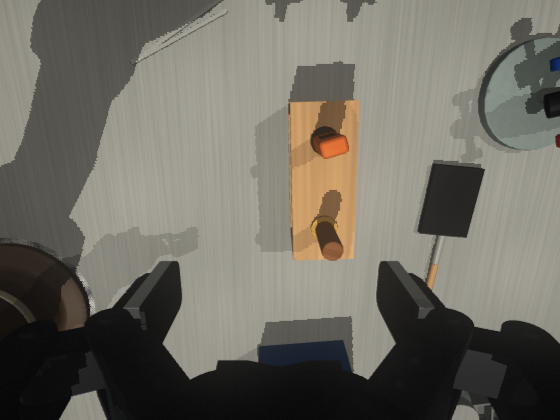

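wb1: bore at (278,122), red marks on a line tilted about 4.6°, green ones at (265,93) and (291,151). wd1: orange handle top at (272,91), reamer at (276,203). I'll take closer, near-vertical views of each for accuracy.

```bash
python3 - <<'E'
from h import *
w1,w2,b1,b2=[dict(np.load(f'pics/{n}.npz')) for n in('wd1','wd2','wb1','wb2')]
print(tri((w1,272,91),(w2,334,146)), tri((b1,278,122.5),(b2,215,156)))
p=[.49,.283]
for i,(dx,dy) in enumerate([(0.03,-.07),(-.03,-.09)]):
    ctrl.move_to([p[0]+dx,p[1]+dy,.26],[0,1,0,0]); ctrl.pause(.2); d=snap('wrist',f'cd{i}.png')
p=[.4845,-.143]
for i,(dx,dy) in enumerate([(-0.025,-.06),(.025,-.09)]):
    ctrl.move_to([p[0]+dx,p[1]+dy,.19],[0,1,0,0]); ctrl.pause(.2); d=snap('wrist',f'cb{i}.png')
print(t.read_time_s(),t.read_ft_force())
E
python3 - <<'E'
import cv2,numpy as np
I=lambda n:cv2.imread(f'pics/{n}.png')
cv2.imwrite('pics/m.png',np.hstack([cv2.resize(I('cd0')[0:300,80:480],(400,300)),cv2.resize(I('cd1')[0:300,80:480],(400,300))]))
cv2.imwrite('pics/m2.png',np.hstack([cv2.resize(I('cb0')[0:300,80:480],(400,300)),cv2.resize(I('cb1')[0:300,80:480],(400,300))]))
E
```

```text
(array([0.495162  , 0.28516957, 0.16966969]), [np.float64(0.00014248775899846296), np.float64(0.00014248775899851042)]) (array([ 0.48598295, -0.14005346,  0.09225575]), [np.float64(3.289366170464617e-05), np.float64(3.2893661704614555e-05)])
7.4167 [ 0.15903584  0.36651611 -0.01326632]
```

View pics/m.png

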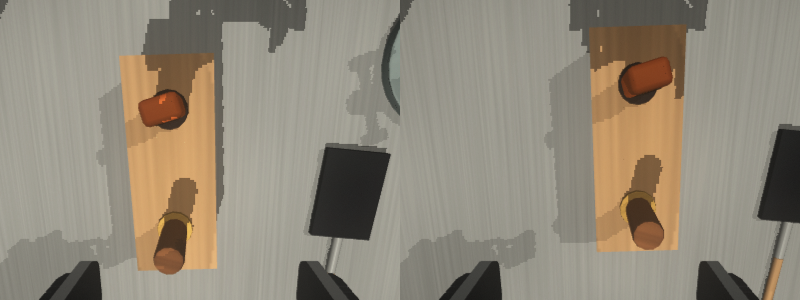

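View pics/m2.png

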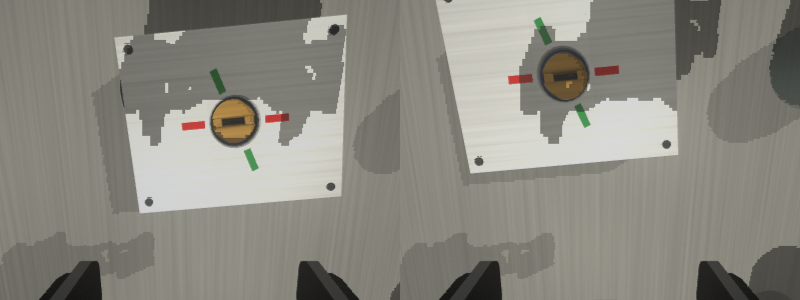

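Run:
```python
from h import *
D=[dict(np.load(f'pics/cb{i}.npz')) for i in(0,1)]
def blobs(d,m,amin=30):
    n,l,s,c=cv2.connectedComponentsWithStats(m.astype(np.uint8)); return [(c[i],s[i,4]) for i in range(1,n) if s[i,4]>amin]
R=[];G=[]
for d in D:
    h=cv2.cvtColor(d['img'],cv2.COLOR_RGB2HSV).astype(int); h[300:]=0
    H,S,V=h[...,0],h[...,1],h[...,2]
    r=blobs(d,((H<6)|(H>174))&(S>130)&(V>60)); g=blobs(d,(H>50)&(H<80)&(S>100)&(V>40))
    print(r,g); R.append(sorted([x for x,_ in r],key=lambda x:x[0])); G.append(sorted([x for x,_ in g],key=lambda x:x[0]))
rs=[tri((D[0],*R[0][k]),(D[1],*R[1][k])) for k in (0,1)]; gs=[tri((D[0],*G[0][k]),(D[1],*G[1][k])) for k in (0,1)]
for x in rs+gs: print(x)
for d,r,g in zip(D,R,G):
    P=[onz(d,*x,.095) for x in r+g]; print('onplane',(P[0]+P[1])/2,(P[2]+P[3])/2,np.degrees(np.arctan2(*(P[1]-P[0])[1::-1])),np.degrees(np.arctan2(*(P[3]-P[2])[1::-1])), np.linalg.norm(P[1]-P[0]))
for i in (0,1):
    c=cv2.imread(f'pics/cd{i}.png')[40:140,200:360]; cv2.imwrite(f'pics/cdz{i}.png',cv2.resize(c,(800,500),interpolation=cv2.INTER_NEAREST))
```

```text
[(array([356.93548387, 117.52903226]), np.int32(155)), (array([273.14193548, 125.27096774]), np.int32(155))] [(array([297.5035461 ,  80.60283688]), np.int32(141)), (array([330.92682927, 159.07317073]), np.int32(123))]
[(array([286.31638418,  70.24293785]), np.int32(177)), (array([199.79761905,  78.64880952]), np.int32(168))] [(array([218.63492063,  22.82539683]), np.int32(63)), (array([263.25242718, 118.01941748]), np.int32(103)), (array([556.74712644, 195.86206897]), np.int32(87)), (array([554.64341085, 242.50387597]), np.int32(129)), (array([551.58646617, 285.53383459]), np.int32(133))]
(array([ 0.45675641, -0.14259095,  0.09595553]), [np.float64(5.661117271430254e-05), np.float64(5.6611172714331176e-05)])
(array([ 0.51448469, -0.13730494,  0.09592154]), [np.float64(8.402073342268754e-05), np.float64(8.402073342260463e-05)])
(array([ 0.47294745, -0.11377442,  0.11194305]), [np.float64(0.0011463093295624052), np.float64(0.0011463093295623838)])
(array([ 0.49878024, -0.16758079,  0.08830643]), [np.float64(0.0007003609889085632), np.float64(0.0007003609889085307)])
onplane [ 0.48575574 -0.13991874  0.095     ] [ 0.48563828 -0.13970252  0.095     ] 5.254147995131504 -64.71117808605324 0.058214139871974886
onplane [ 0.48548625 -0.13991828  0.095     ] [ 0.48476828 -0.13850548  0.095     ] 5.205763542764334 -64.69457203017492 0.058186811275663754
```

View pics/cdz0.png

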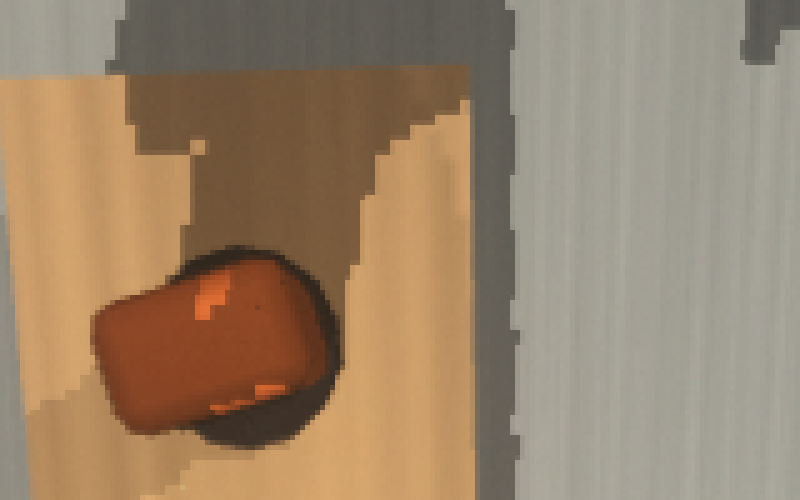

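View pics/cdz1.png

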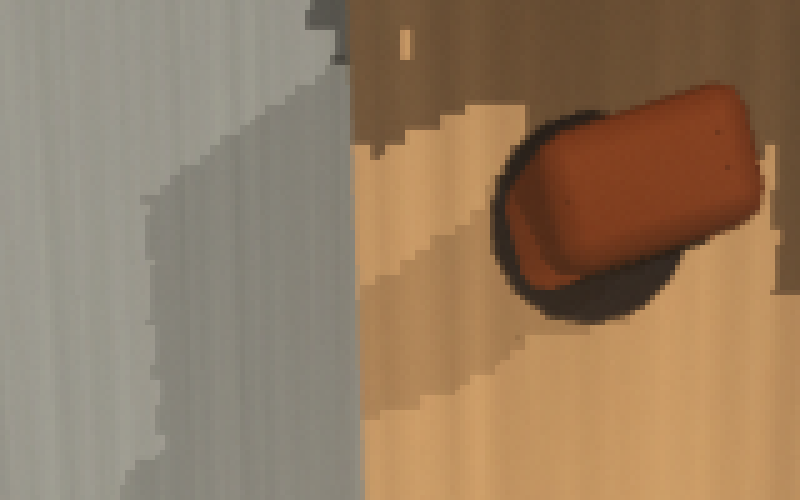

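Run:
```python
from h import *
D=[dict(np.load(f'pics/cd{i}.npz')) for i in(0,1)]
tops=[]
for d in D:
    h=cv2.cvtColor(d['img'],cv2.COLOR_RGB2HSV).astype(int);H,S,V=h[...,0],h[...,1],h[...,2]
    m=np.zeros(H.shape,np.uint8);roi=np.s_[40:140,200:360]
    m[roi]=((H<=11)&(S>150)&(V>60))[roi]
    n,l,s,c=cv2.connectedComponentsWithStats(m);k=1+np.argmax(s[1:,4]);m=(l==k).astype(np.uint8)
    ct=max(cv2.findContours(m,0,cv2.CHAIN_APPROX_NONE)[0],key=cv2.contourArea)
    hull=cv2.convexHull(ct)[:,0].astype(float)
    # hull edges>5px, world angles at mid height
    for a,b in zip(hull,np.roll(hull,-1,0)):
        if np.linalg.norm(b-a)>5:
            A,B=onz(d,*a,.176),onz(d,*b,.176);print(a,b,np.degrees(np.arctan2(*(B-A)[1::-1]))%180)
    print('rect',cv2.minAreaRect(ct))
    # dark collar
    k=np.zeros(H.shape,np.uint8);k[roi]=(V<75)[roi]&(m[roi]==0)
    pts=np.argwhere(k)[:,::-1]
    pts=pts[[np.linalg.norm(onz(d,*p,.106)[:2]-[.492,.283])<.023 for p in pts]]
    W=np.array([onz(d,*p,.103)[:2] for p in pts]).astype(np.float32)
    ch=cv2.convexHull(np.vstack([pts,]).astype(np.float32)) 
    Wh=np.array([onz(d,*p[0],.106)[:2] for p in ch])
    from scipy.optimize import least_squares
    r=least_squares(lambda x:np.minimum(0,0)+np.hypot(Wh[:,0]-x[0],Wh[:,1]-x[1])-x[2],[.492,.283,.017],loss='soft_l1',f_scale=.0005)
    print('collar',r.x,len(Wh),len(pts))
```

```text
[255.  92.] [261.  98.] 136.14331194295488
[262. 100.] [264. 106.] 108.68492667233504
[264. 106.] [265. 111.] 101.24219528816833
[258. 118.] [245. 122.] 16.600751306710947
[245. 122.] [229. 126.] 13.655316593955234
[223. 122.] [219. 110.] 106.66398803784189
[219. 110.] [219. 103.] 87.26476081361972
[223. 100.] [243.  93.] 18.30716670678428
[247.  92.] [255.  92.] 0.12520375863042044
rect ((241.57569885253906, 108.24594116210938), (28.305767059326172, 44.186405181884766), 72.89727020263672)
collar [0.49475499 0.28508174 0.01625981] 19 298
[349.  62.] [352.  77.] 105.42009600146446
[347.  84.] [340.  87.] 22.45071799387469
[340.  87.] [326.  92.] 18.942047061937956
[326.  92.] [311.  97.] 17.74756443557834
[304.  94.] [302.  87.] 107.90491904001848
[307.  70.] [311.  66.] 43.60101183475427
[311.  66.] [320.  63.] 17.345618974374347
[320.  63.] [333.  59.] 16.07231389606641
[333.  59.] [340.  57.] 14.96629679497141
rect ((326.0, 76.5), (29.4091796875, 52.810035705566406), 71.56504821777344)
collar [0.49441529 0.28495283 0.01650918] 16 361
```

```bash
cat >> h.py <<'E'
def Q(deg): a=np.radians(deg)/2; return [0,np.cos(a),np.sin(a),0]
def st(s=''): print(s,round(t.read_time_s(),2),np.round(t.read_position(),4),'F',np.round(t.read_ft_force(),2),'M',np.round(t.read_wrist_torque(),3),'op',round(t.read_opening(),4))
BOX=np.array([.4856,-.1399]); DRV=np.array([.4946,.2850])
E
python3 - <<'E'
from h import *
a,b=[dict(np.load(f'pics/cd{i}.npz')) for i in(0,1)]
print('top west edge',tri((a,222,115),(b,312.4,82.2)))
for p,g in ((( *DRV,.25),107),((*BOX,.22),95.2),((*BOX,.16),25),((*BOX,.16),15)): print(np.round(solver.ik(p,Q(g)),2))
ctrl.move_to([*DRV,.25],Q(107)); st()
ctrl.move_l([*DRV,.122],feed=.1); st('down')
snap('side','g_side.png');snap('scene','g_scene.png')
E
```

```text
top west edge (array([0.48304914, 0.28064826, 0.17551873]), [np.float64(0.0003274532067498824), np.float64(0.0003274532067497883)])
[-0.28  0.34 -0.42  1.69  0.15  1.15  1.13]
[ 0.35  0.23 -0.19  1.89  0.05  1.03  1.8 ]
[ 0.16  0.29  0.03  1.97 -0.01  0.89  0.63]
[ 0.13  0.29  0.06  1.97 -0.02  0.89  0.47]
 9.31 [0.4954 0.2834 0.2497] F [ 0.65 -0.63 -0.45] M [-0.043  0.004 -0.008] op 0.0853
down 10.74 [0.495  0.2853 0.1227] F [-0.49 -0.02  0.21] M [-0.018  0.027 -0.028] op 0.0855
```

View pics/g_side.png

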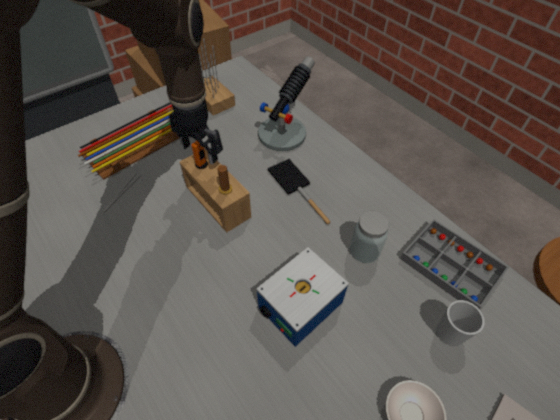

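The gripper straddles the handle at (205,153), with the reamer clear at (224,180). The top-edge height of 0.1755 m matches 0.176. Grasping now.

```bash
python3 - <<'E'
from h import *
ctrl.grasp(100); st('grasp'); 
p=t.read_position()
ctrl.move_l([*DRV,.24],feed=.1); st('lift')
snap('wrist','l_w.png');snap('side','l_side.png');snap('scene','l_scene.png')
E
python3 -c "
import cv2,numpy as np
I=lambda n:cv2.imread(f'pics/{n}.png')
cv2.imwrite('pics/l.png',np.hstack([cv2.resize(I('l_side')[60:260,100:300],(400,400)),cv2.resize(I('l_scene')[40:240,200:400],(400,400))]))"
```

```text
grasp 11.47 [0.4947 0.285  0.1221] F [-0.25 -0.1   1.48] M [-0.032  0.069  0.016] op 0.0169
lift 12.81 [0.4943 0.2847 0.2392] F [ 0.45  0.49 -0.07] M [ 0.008 -0.04   0.022] op 0.0168
```

View pics/l.png

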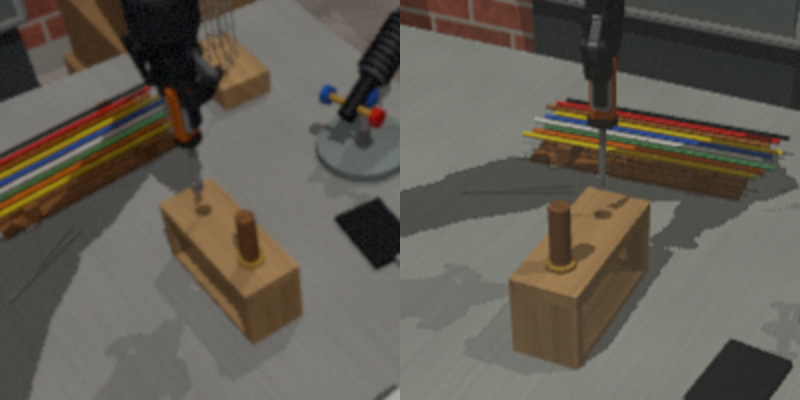

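View pics/l_w.png

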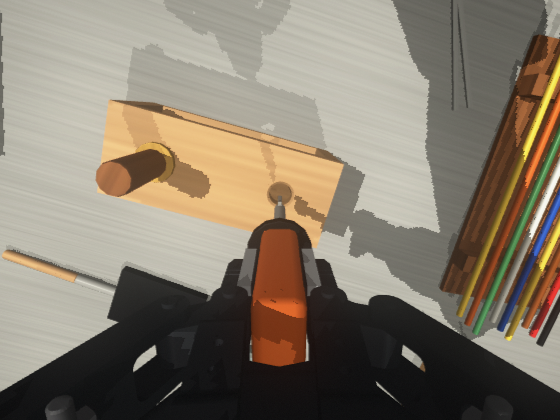

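The driver hangs straight, with the empty hole at (279,193) in the wrist view and the reamer undisturbed. Now over the box, passing above the reamer.

```bash
python3 - <<'E'
from h import *
d=dict(np.load('pics/l_w.npz')); print('hole',onz(d,279.5,192.5,.1),'tip',onz(d,280,203,.133))
ctrl.move_l([*DRV,.32],feed=.15)
ctrl.move_l([.49,.07,.32],feed=.25)
ctrl.move_to([*BOX,.30],Q(95.2))
ctrl.move_l([*BOX,.215],feed=.12); ctrl.pause(.3); st('hover')
snap('wrist','h_w.png');snap('side','h_side.png');snap('scene','h_scene.png')
E
python3 -c "
import cv2,numpy as np
I=lambda n:cv2.imread(f'pics/{n}.png')
z=lambda a:cv2.resize(a,(400,400),interpolation=cv2.INTER_CUBIC)
cv2.imwrite('pics/h.png',np.hstack([z(I('h_side')[210:310,250:350]),z(I('h_scene')[200:300,140:240])]))
cv2.imwrite('pics/hw.png',cv2.resize(I('h_w')[80:280,180:380],(600,600),interpolation=cv2.INTER_CUBIC))"
```

```text
hole [0.49308044 0.28380612 0.1       ] tip [0.49330794 0.28421247 0.133     ]
hover 16.66 [ 0.4858 -0.14    0.2155] F [-0.01  0.02 -0.96] M [ 0.013  0.062 -0.041] op 0.0169
```

View pics/h.png

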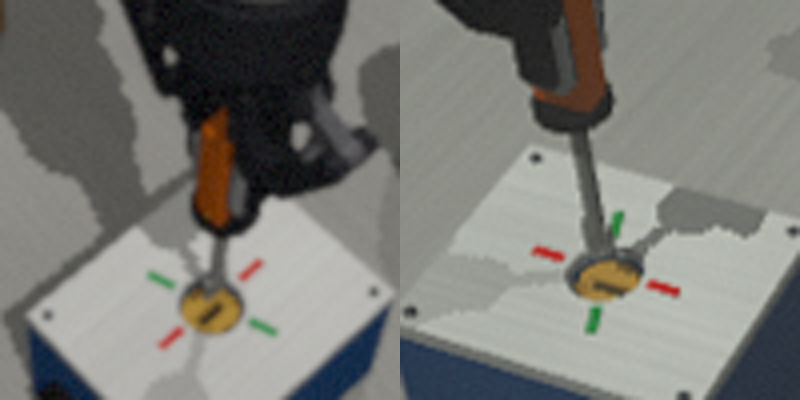

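View pics/hw.png

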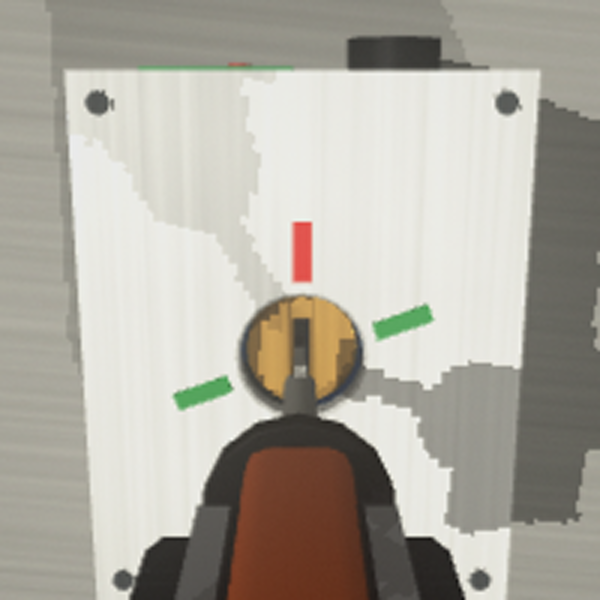

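Run:
```python
from h import *
w,e,s=[dict(np.load(f'pics/h_{n}.npz')) for n in('w','side','scene')]
print('tip w',onz(w,279.8,202,.1085)); 
for d,u,v in((e,302.75,283.2),(s,190,265)): print(proj(d,[*BOX,.1085]),(u,v),onz(d,u,v,.1085))
# bore same cameras: mark centroids midpoint
for n,d in(('w',w),('e',e),('s',s)):
    h=cv2.cvtColor(d['img'],cv2.COLOR_RGB2HSV).astype(int);H,S,V=h[...,0],h[...,1],h[...,2]
    for nm,m in(('r',((H<6)|(H>174))&(S>130)&(V>90)),('g',(H>50)&(H<80)&(S>90)&(V>60))):
        k,l,st_,c=cv2.connectedComponentsWithStats(m.astype(np.uint8))
        for i in range(1,k):
            if st_[i,4]>5:
                p=onz(d,*c[i],.095)
                if np.linalg.norm(p[:2]-BOX)<.045: print(n,nm,np.round(p,4))
```

```text
tip w [ 0.48464366 -0.14038183  0.1085    ]
[302.89327719 282.04261346] (302.75, 283.2) [ 0.48370509 -0.14174303  0.1085    ]
[189.36319454 262.37332057] (190, 265) [ 0.49029993 -0.14467687  0.1085    ]
w r [ 0.4566 -0.1424  0.095 ]
w g [ 0.4731 -0.1136  0.095 ]
w g [ 0.498  -0.1662  0.095 ]
e r [ 0.4578 -0.1426  0.095 ]
s r [ 0.4574 -0.1408  0.095 ]
s r [ 0.5147 -0.1357  0.095 ]
s g [ 0.4733 -0.1117  0.095 ]
s g [ 0.4983 -0.1649  0.095 ]
```

```bash
cat >> h.py <<'E'
def F(n=8):
    a=[];
    for _ in range(n): a.append(np.r_[t.read_ft_force(),t.read_wrist_torque()]); ctrl.pause(.01)
    return np.mean(a,0)
E
python3 - <<'E'
from h import *
D=[dict(np.load(f'pics/cb{i}.npz')) for i in(0,1)]
P=[]
for d,c in zip(D,((313,121),(245,76))):
    h=cv2.cvtColor(d['img'],cv2.COLOR_RGB2HSV).astype(int);H,S,V=h[...,0],h[...,1],h[...,2]
    m=np.zeros(H.shape,np.uint8); r=np.s_[c[1]-35:c[1]+35,c[0]-35:c[0]+35]
    m[r]=((H>8)&(H<28)&(S>110)&(V>60))[r]
    m=cv2.morphologyEx(m,cv2.MORPH_OPEN,np.ones((2,2),np.uint8))
    ct=np.vstack(cv2.findContours(m,0,cv2.CHAIN_APPROX_NONE)[0]); el=cv2.fitEllipse(cv2.convexHull(ct)); print(el)
    k=((V<60)&(cv2.circle(np.zeros(H.shape,np.uint8),tuple(map(int,el[0])),12,1,-1)>0)); q=np.argwhere(k).mean(0)[::-1]; print('slot',q); P.append((el[0],q))
print(tri((D[0],*P[0][0]),(D[1],*P[1][0])));print(tri((D[0],*P[0][1]),(D[1],*P[1][1])))
t0=t.read_time_s();b=F(20);print(t.read_time_s()-t0,b); np.save('base.npy',b)
z=.206; ctrl.move_l([*BOX,z],feed=.05)
while z>.176:
    z-=.001; ctrl.move_l([*BOX,z],feed=.03); f=F(6)-b; print(round(z,4),np.round(t.read_position(),4),np.round(f,2))
    if f[2]>2.5 or np.hypot(f[0],f[1])>4: break
print(t.read_time_s())
E
```

```text
((314.2986145019531, 120.86955261230469), (41.76738357543945, 42.52238082885742), 102.35204315185547)
slot [312.93965517 120.88793103]
((245.54847717285156, 76.71376037597656), (42.85239791870117, 47.001731872558594), 157.06344604492188)
slot [245.15483871  76.21935484]
(array([ 0.48632029, -0.14011661,  0.08407814]), [np.float64(0.00026589481007885916), np.float64(0.0002658948100788268)])
(array([ 0.48570003, -0.13990567,  0.08217889]), [np.float64(6.772233639209364e-05), np.float64(6.772233639216294e-05)])
0.1667000000000023 [-0.02826794  0.0451984  -1.27451164  0.0049311  -0.01643026 -0.00251033]
0.205 [ 0.4857 -0.1399  0.2051] [ 0.28 -0.04  0.11 -0.02  0.02  0.01]
0.204 [ 0.4856 -0.1399  0.204 ] [-0.31 -0.38  0.4  -0.    0.04  0.01]
0.203 [ 0.4856 -0.1399  0.203 ] [-0.02  0.17  0.26 -0.01  0.03 -0.  ]
0.202 [ 0.4856 -0.1399  0.202 ] [ 0.12  0.03  0.24 -0.01  0.02 -0.02]
0.201 [ 0.4856 -0.1399  0.201 ] [ 0.1  -0.04  0.14 -0.01  0.02  0.01]
0.2 [ 0.4856 -0.1399  0.2   ] [ 0.18 -0.31  0.21 -0.02  0.03  0.  ]
0.199 [ 0.4856 -0.1399  0.199 ] [-0.35  0.26  0.01 -0.01  0.02  0.01]
0.198
[... 211 characters left out ...]
[ 0.4856 -0.1399  0.1949] [-0.23 -0.13  0.39  0.01  0.02  0.  ]
0.194 [ 0.4856 -0.1399  0.194 ] [ 0.27 -0.09  0.05 -0.01  0.02  0.  ]
0.193 [ 0.4856 -0.1399  0.193 ] [ 0.16 -0.25 -0.04 -0.02  0.04  0.01]
0.192 [ 0.4856 -0.1399  0.192 ] [-0.05  0.03 -0.12  0.01  0.01 -0.  ]
0.191 [ 0.4856 -0.1399  0.191 ] [-0.1  -0.12  0.02 -0.01  0.01  0.01]
0.19 [ 0.4856 -0.1399  0.19  ] [-0.11  0.12 -0.08 -0.01  0.    0.02]
0.189 [ 0.4856 -0.1399  0.189 ] [ 0.11  0.04  0.33 -0.    0.03 -0.02]
0.188 [ 0.4856 -0.1399  0.188 ] [-0.25  0.26  0.25  0.    0.02  0.01]
0.187 [ 0.4856 -0.1399  0.187 ] [-0.3  -0.09  0.02 -0.01  0.   -0.02]
0.186 [ 0.4857 -0.1399  0.1862] [-0.45  0.09  3.18  0.06  0.24  0.02]
23.3083
```

Contact comes with the tip at z≈0.079, about 5 mm below the head top seen by parallax (0.084), so the blade is in the slot. I'll push in small steps.

Run:
```python
from h import *
b=np.load('base.npy'); z=.186
while z>.178:
    z-=.0005; ctrl.move_l([*BOX,z],feed=.02); f=F(6)-b; print(round(z,4),np.round(t.read_position(),4),np.round(f,2))
    if f[2]>15.5 or np.hypot(f[0],f[1])>6: break
print(t.read_time_s())
snap('wrist','p_w.png')
```

```text
0.1855 [ 0.4858 -0.14    0.1857] [-0.73  0.28  5.39  0.07  0.27  0.01]
0.185 [ 0.4857 -0.1399  0.1851] [-0.84  0.07  6.53  0.09  0.27  0.02]
0.1845 [ 0.4858 -0.1399  0.1847] [-0.74  0.38  7.31  0.08  0.33 -0.  ]
0.184 [ 0.4858 -0.1399  0.1843] [-1.25  0.43  8.14  0.12  0.4   0.  ]
0.1835 [ 0.4858 -0.1399  0.1839] [-1.03  0.43  9.19  0.14  0.48  0.01]
0.183 [ 0.4859 -0.1399  0.1836] [-1.46  0.35  9.52  0.12  0.54 -0.02]
0.1825 [ 0.4859 -0.14    0.1832] [-2.08  0.44 10.8   0.18  0.63  0.  ]
0.182 [ 0.486  -0.1399  0.1828] [-1.85  0.34 11.6   0.18  0.67 -0.  ]
0.1815 [ 0.4861 -0.1399  0.1824] [-1.93  0.79 12.72  0.21  0.74 -0.  ]
0.181 [ 0.4861 -0.1399  0.182 ] [-2.2   0.57 13.51  0.22  0.83 -0.03]
0.1805 [ 0.4861 -0.14    0.1816] [-2.790e+00  6.200e-01  1.456e+01  2.600e-01  8.800e-01  1.000e-02]
0.18 [ 0.4862 -0.14    0.1812] [-3.020e+00  7.000e-01  1.543e+01  2.500e-01  9.500e-01  1.000e-02]
0.1795 [ 0.4862 -0.14    0.1808] [-3.08  0.66 16.25  0.27  1.05 -0.  ]
27.2083
```

View pics/p_w.png

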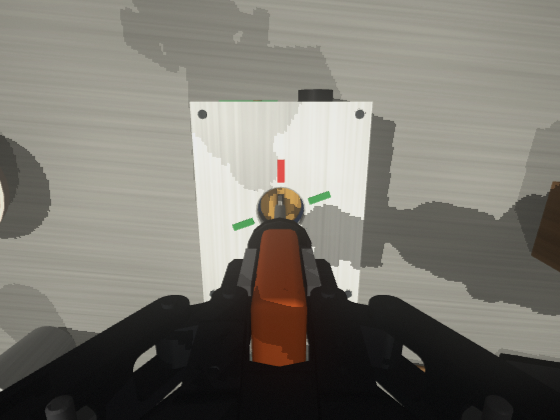

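The push is 16 N, about 5 mm in, slope as the spring should give. Now turning clockwise in small steps while holding the push.

Run:
```python
from h import *
b=np.load('base.npy'); z=.1795; a=95.2; n=0
while a>14:
    a-=4; ctrl.move_l([*BOX,z],Q(a),feed=.02); f=F(5)-b
    print(round(a,1),round(z,4),round(t.read_time_s(),2),np.round(t.read_position(),4),np.round(f,2))
    if f[2]>17: z+=.0004
    if f[2]<15.3: z-=.0004
    if f[2]>20 or f[2]<13.3 or abs(f[5])>.45 or np.hypot(f[0],f[1])>9: break
    if t.read_time_s()>40: break
```

```text
91.2 0.1795 27.55 [ 0.4864 -0.14    0.1809] [-2.66  0.66 15.9   0.18  0.86  0.03]
87.2 0.1795 27.84 [ 0.4865 -0.1398  0.181 ] [-2.98  0.68 15.82  0.38  0.81  0.03]
83.2 0.1795 28.13 [ 0.4866 -0.1397  0.1809] [-2.23  0.97 15.96  0.42  0.78  0.06]
79.2 0.1795 28.43 [ 0.4865 -0.1398  0.181 ] [-2.26  0.78 16.06  0.38  0.79  0.06]
75.2 0.1795 28.72 [ 0.4865 -0.1399  0.1809] [-2.1   0.94 16.07  0.32  0.82  0.07]
71.2 0.1795 29.01 [ 0.4865 -0.14    0.1809] [-2.37  0.66 16.42  0.27  0.86  0.08]
67.2 0.1795 29.3 [ 0.4864 -0.14    0.181 ] [-2.92  0.75 16.54  0.25  0.89  0.07]
63.2 0.1795 29.59 [ 0.4864 -0.1401  0.1809] [-2.69  0.97 16.47  0.21  0.9   0.1 ]
59.2 0.1795 29.88 [ 0.4863 -0.1401  0.1809] [-3.14  0.52 16.24  0.15  0.95  0.07]
55.2 0.1795 30.18 [ 0.4863 -0.1401  0.1809] [-3.15  0.65 16.3   0.11  1.    0.08]
51.2 0.1795 30.47 [ 0.4862 -0.1402  0.1809] [-2.72  0.27 16.7   0.09  1.03  0.07]
47.2 0.1795 30.76 [ 0.4862 -0.1402  0.1809] [-2.860e+00  1.000e-02  1.669e+01  9.000e-02  1.060e+00  6.000e-02]
43.2 0.1795 31.05 [ 0.4861 -0.1403  0.1809] [-3.04  0.51 17.16  0.05  1.09  0.04]
39.2 0.1799 31.34 [ 0.4861 -0.1403  0.1812] [-3.38  0.14 15.62  0.04  1.09  0.08]
35.2 0.1799 31.63 [ 0.486  -0.1403  0.1812] [-3.280e+00 -2.000e-02  1.653e+01  1.000e-02  1.160e+00  9.000e-02]
31.2 0.1799 31.93 [ 0.4859 -0.1403  0.1811] [-3.470e+00  3.100e-01  1.619e+01  1.000e-02  1.180e+00  1.000e-01]
27.2 0.1799 32.22 [ 0.4858 -0.1403  0.1811] [-3.360e+00  4.000e-02  1.612e+01 -1.000e-02  1.210e+00  7.000e-02]
23.2 0.1799 32.51 [ 0.4858 -0.1403  0.1811] [-3.890e+00  1.900e-01  1.626e+01 -1.000e-02  1.270e+00  6.000e-02]
19.2 0.1799 32.8 [ 0.4857 -0.1403  0.1811] [-3.810e+00 -2.700e-01  1.698e+01 -1.000e-02  1.320e+00  8.000e-02]
15.2 0.1799 33.09 [ 0.4857 -0.1403  0.181 ] [-4.350e+00 -1.100e-01  1.645e+01  1.000e-02  1.370e+00  1.100e-01]
11.2 0.1799 33.38 [ 0.4856 -0.1402  0.181 ] [-3.79  0.16 16.77  0.04  1.38  0.11]
```

Run:
```python
from h import *
b=np.load('base.npy'); z=.1799; a=11.2
def yaw():
    q=np.array(t.read_ee_rot()); return 2*np.degrees(np.arctan2(q[2],q[1]))
print(yaw()); snap('wrist','t_w.png')
while a>-6:
    a-=2.5; ctrl.move_l([*BOX,z],Q(a),feed=.02); f=F(5)-b
    print(round(a,1),round(yaw(),1),round(t.read_time_s(),2),np.round(f,2))
    if f[2]>17: z+=.0004
    if f[2]<15.3: z-=.0004
    if f[2]>20 or f[2]<13.3 or abs(f[5])>.3 or np.hypot(f[0],f[1])>9: break
```

```text
11.200784397215768
8.7 8.7 33.73 [-4.1   0.11 16.51  0.08  1.41  0.2 ]
6.2 6.2 34.02 [-4.33  0.22 16.63  0.08  1.41  0.28]
3.7 3.7 34.31 [-4.27  0.29 16.37  0.11  1.41  0.38]
```

View pics/t_w.png

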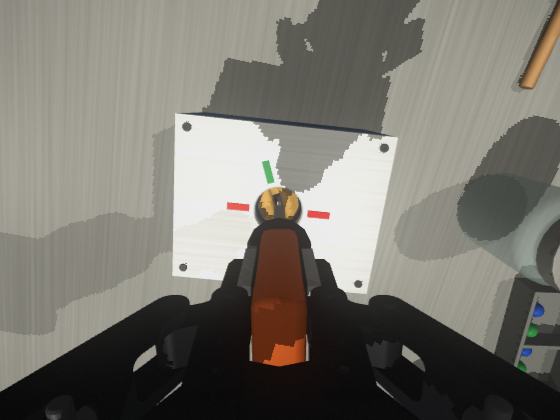

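The torque now rises steadily (0.1 → 0.38 N·m) past 84°: that is the end stop, and the wrist view shows the slot in line with the green mark. Ease the twist, then lift off.

Run:
```python
from h import *
b=np.load('base.npy')
ctrl.move_l([*BOX,.1799],Q(9),feed=.02); print(np.round(F(5)-b,2))
for z in (.184,.188,.194): ctrl.move_l([*BOX,z],feed=.03); print(z,np.round(F(4)-b,2))
ctrl.move_l([*BOX,.23],feed=.1)
ctrl.move_l([BOX[0],BOX[1]+.0,.30],feed=.15)
snap('wrist','u_w.png');snap('side','u_side.png');snap('scene','u_scene.png'); st()
I=lambda n:cv2.imread(f'pics/{n}.png')
z=lambda a:cv2.resize(a,(400,400),interpolation=cv2.INTER_CUBIC)
cv2.imwrite('pics/u.png',np.hstack([z(I('u_side')[240:340,250:350]),z(I('u_w')[120:260,210:350])]))
```

```text
[-3.96 -0.4  16.22  0.12  1.37  0.16]
0.184 [-2.3  -0.03  8.9  -0.05  0.78  0.16]
0.188 [-1.93 -0.4   3.93 -0.15  0.65  0.12]
0.194 [-0.08 -0.42  0.19  0.    0.    0.01]
 36.89 [ 0.4849 -0.1397  0.2986] F [ 0.68 -0.11 -1.17] M [-0.006 -0.019  0.004] op 0.0169
```

View pics/u.png

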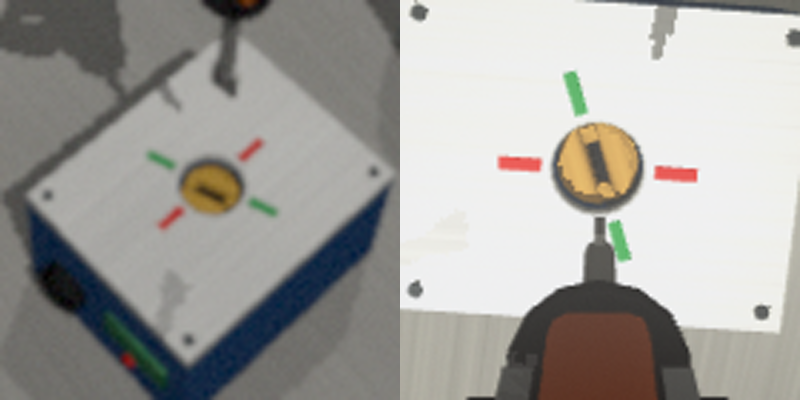

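Run:
```python
from h import *
for n in('u_w','wb1','cb0','cb1','wb2'):
    d=dict(np.load(f'pics/{n}.npz')); 
    up=6; u0,v0=proj(d,[*BOX,.084])
    v,u=np.mgrid[0:int(90),0:int(90)]/90*50-25  # local patch
    big=cv2.remap(cv2.cvtColor(d['img'],cv2.COLOR_RGB2GRAY),(u+u0).astype(np.float32),(v+v0).astype(np.float32),cv2.INTER_LINEAR)
    W=np.array([[onz(d,u0+a,v0+c,.084)[:2] for a,c in zip(ru,rv)] for ru,rv in zip(u,v)])
    r=np.linalg.norm(W-BOX,axis=2)
    for th in (60,75):
        k=((big<th)&(r<.0095)).astype(np.uint8)
        nn,l,s,c=cv2.connectedComponentsWithStats(k)
        if nn<2: continue
        i=1+np.argmax(s[1:,4]); pts=(W[l==i]-BOX).astype(np.float32)*1000
        print(n,th,len(pts),cv2.minAreaRect(pts), end=' ')
        L=cv2.fitLine(pts,cv2.DIST_L2,0,.01,.01).ravel(); print('ang',np.degrees(np.arctan2(L[1],L[0])))
I=cv2.imread('pics/u_w.png'); 
d=dict(np.load('pics/u_w.npz'));u0,v0=map(int,proj(d,[*BOX,.084]));cv2.imwrite('pics/uz.png',cv2.resize(I[v0-30:v0+30,u0-40:u0+40],(800,600),interpolation=cv2.INTER_NEAREST))
```

```text
wb1 60 8 ((-0.050759732723236084, -0.4128282070159912), (2.3710052967071533, 0.6976308226585388), 25.99506378173828) ang 28.873022
wb1 75 248 ((0.20871448516845703, -0.21978259086608887), (15.633156776428223, 4.492542266845703), 5.150688171386719) ang 4.759345
cb0 60 390 ((-0.05424785614013672, -0.04500150680541992), (15.367385864257812, 4.09244966506958), 4.246045112609863) ang 4.6965938
cb0 75 503 ((-0.07476139068603516, -0.2419886589050293), (16.20659828186035, 5.008902072906494), 5.479720592498779) ang 4.7811513
cb1 60 652 ((0.17595195770263672, 0.17974305152893066), (16.488059997558594, 5.8836565017700195), 6.938586235046387) ang 5.9744086
cb1 75 944 ((-0.0920572280883789, 0.622230052947998), (18.032400131225586, 7.849986553192139), 5.384790420532227) ang 5.5022573
wb2 75 186 ((0.3731379508972168, -0.13076567649841309), (14.765681266784668, 3.957270622253418), 3.8612310886383057) ang 4.6152763
```

View pics/uz.png

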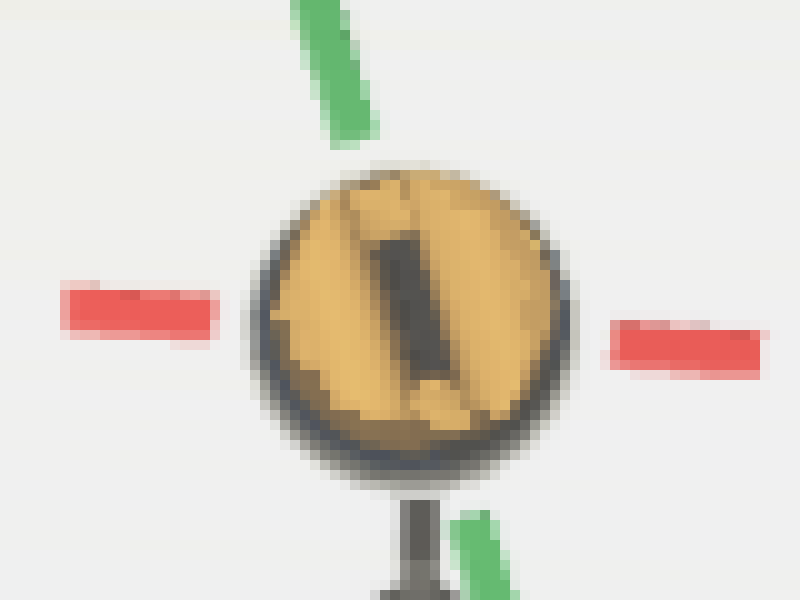

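Run:
```python
from h import *
d=dict(np.load('pics/u_w.npz'));u0,v0=map(int,proj(d,[*BOX,.084]));g=cv2.cvtColor(d['img'],cv2.COLOR_RGB2GRAY)
for th in(80,90,100,110,120):
    k=np.zeros(g.shape,np.uint8);k[v0-30:v0+30,u0-40:u0+40]=(g<th)[v0-30:v0+30,u0-40:u0+40]
    n,l,s,c=cv2.connectedComponentsWithStats(k,connectivity=4)
    for i in range(1,n):
        if 20<s[i,4]<120 and np.linalg.norm(onz(d,*c[i],.084)[:2]-BOX)<.006:
            P=np.array([onz(d,u,v,.084)[:2] for v,u in np.argwhere(l==i)],np.float32)*1000
            L=cv2.fitLine(P,2,0,.01,.01).ravel();print(th,s[i,4],np.degrees(np.arctan2(L[1],L[0])),cv2.minAreaRect(P))
```

```text
90 50 -64.23586 ((485.1533508300781, -139.52053833007812), (4.062857151031494, 14.563973426818848), 24.662742614746094)
100 62 -64.43547 ((485.5107116699219, -139.95114135742188), (4.660366058349609, 15.651251792907715), 24.853580474853516)
110 66 -63.184166 ((485.6421203613281, -140.08572387695312), (4.843969345092773, 16.073715209960938), 27.115739822387695)
120 75 -64.712654 ((485.2680969238281, -140.137451171875), (5.557512283325195, 16.116270065307617), 24.859800338745117)
```

The slot is at −64.4° against −64.7° for the green marks, so the screw is locked. Taking the driver back to its hole.

Run:
```python
from h import *
ctrl.move_l([.49,-.06,.32],feed=.25)
ctrl.move_to([.49,.07,.32],Q(107))
ctrl.move_l([.494,.2845,.32],feed=.25)
ctrl.move_l([.494,.2845,.235],feed=.15); ctrl.pause(.2); st()
d=snap('wrist','r_w.png');snap('side','r_side.png');snap('scene','r_scene.png')
I=lambda n:cv2.imread(f'pics/{n}.png')
z=lambda a:cv2.resize(a,(400,400),interpolation=cv2.INTER_CUBIC)
cv2.imwrite('pics/r.png',np.hstack([z(I('r_side')[100:200,150:250]),z(I('r_w')[140:260,220:340])]))
```

```text
40.58 [0.4945 0.2848 0.2361] F [-0.73 -0.15 -0.62] M [-0.018  0.043  0.008] op 0.0165
```

View pics/r.png

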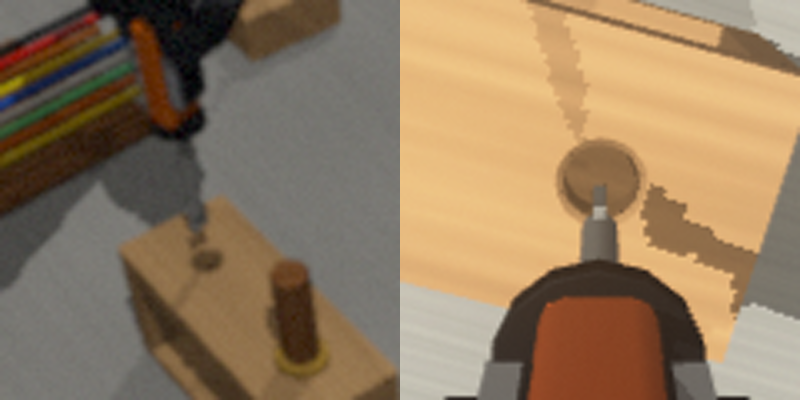

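Run:
```python
from h import *
d=dict(np.load('pics/r_w.npz')); H=onz(d,280,194,.1); tp=onz(d,279.7,196.5,.129); print(H,tp,proj(d,[.4945,.2848,.129]))
e=dict(np.load('pics/r_side.npz')); print('side hole',onz(e,150+207/4,100+262/4,.1))
b=np.load('base.npy')
X=np.array([.494,.2845])
ctrl.move_l([*X,.20],feed=.08);print(np.round(F(4)-b,2))
for z in(.18,.16,.14,.130):
    ctrl.move_l([*X,z],feed=.08);f=F(4)-b;print(z,np.round(f,2))
    if abs(f[:3]).max()>4: raise SystemExit
z=.13
while z>.116:
    z-=.001;ctrl.move_l([*X,z],feed=.03);f=F(4)-b;print(round(z,4),np.round(f,2))
    if abs(f[:3]).max()>2: break
st();snap('side','s_side.png');snap('scene','s_scene.png')
cv2.imwrite('pics/s.png',np.hstack([cv2.resize(cv2.imread(p)[y:y+120,x:x+120],(400,400)) for p,x,y in(('pics/s_side.png',150,110),('pics/s_scene.png',230,110))]))
```

```text
[0.49409827 0.28461848 0.1       ] [0.48911359 0.28271643 0.129     ] [280.22682195 203.63941395]
side hole [0.49250911 0.27814506 0.1       ]
[-0.14  0.05  0.3  -0.    0.    0.02]
0.18 [ 0.35  0.07  0.12  0.03  0.03 -0.02]
0.16 [ 0.38  0.09 -0.03 -0.02  0.05 -0.01]
0.14 [ 0.51  0.19  0.42 -0.01  0.   -0.01]
0.13 [ 0.17  0.16  0.24 -0.01 -0.01 -0.02]
0.129 [0.4  0.05 0.65 0.01 0.01 0.  ]
0.128 [-0.08  0.22  0.54 -0.01  0.01  0.  ]
0.127 [ 0.03 -0.2   0.34 -0.    0.   -0.  ]
0.126 [ 0.69 -0.11  0.09 -0.01  0.01 -0.01]
0.125 [-0.08  0.27  0.56 -0.01  0.02  0.02]
0.124 [-0.18  0.01 -0.26 -0.01  0.03  0.01]
0.123 [-0.26 -0.17  0.41 -0.02  0.02 -0.02]
0.122 [-0.07  0.18  1.35 -0.02 -0.   -0.  ]
0.121 [-2.53 -1.96 10.36 -0.48  0.6  -0.  ]
 45.5 [0.4942 0.2847 0.1221] F [-2.05 -1.09  9.05] M [-0.448  0.578 -0.003] op 0.017
```

View pics/s.png

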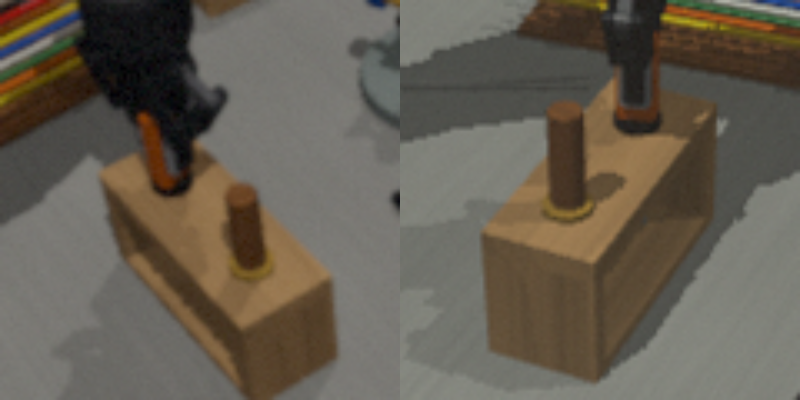

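The collar rests on the board at the expected height. Ease off, release, retreat straight up, and look.

Run:
```python
from h import *
X=[.494,.2845]
ctrl.move_l([*X,.1218],feed=.03)
ctrl.let_go(); ctrl.pause(.3); st()
ctrl.move_l([*X,.25],feed=.1)
ctrl.move_to([.494,.20,.30],[0,1,0,0]); st()
snap('wrist','f_w.png');snap('side','f_side.png');snap('scene','f_scene.png')
z=lambda p,x,y,s:cv2.resize(cv2.imread(f'pics/{p}.png')[y:y+s,x:x+s],(400,400))
cv2.imwrite('pics/f.png',np.hstack([z('f_side',150,110,220),z('f_w',150,0,260)]))
```

```text
46.82 [0.494  0.2845 0.1218] F [-0.39 -0.92 -0.09] M [-0.001  0.02   0.031] op 0.085
 49.7 [0.4939 0.2002 0.2997] F [-0.83 -0.93 -0.05] M [-0.003  0.016 -0.024] op 0.0855
```

View pics/f.png

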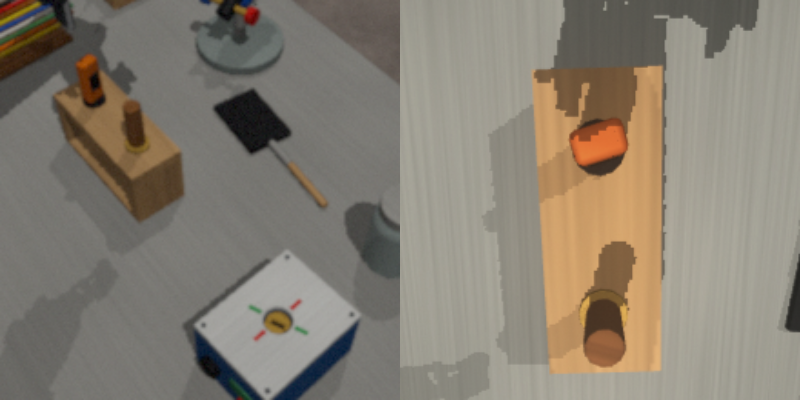

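View pics/f_scene.png

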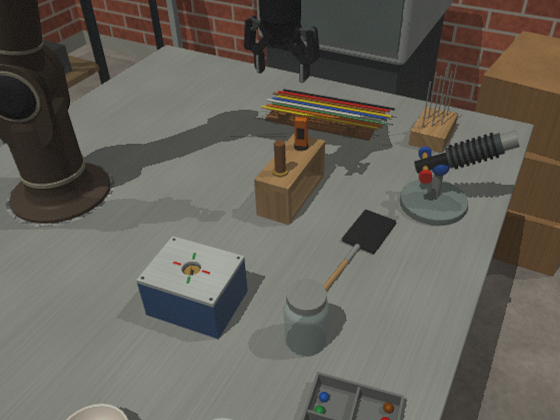

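The screwdriver stands upright in its hole (scene (301,133), collar on the board). The slot lies along the green marks, and the reamer, jar and paddle are where they were. Handing in.

```bash
python3 -c "
from h import *
workorder.hand_in(); print(t.read_time_s())"
```

```text
the job is handed in; nothing more can be done
the job is handed in; nothing more can be done
```

The cover screw is turned to its locked position, the screwdriver is back upright in its hole, and the job is handed in at about 50 s of the 72 s allowed.

- **Screw:** I pushed it in with about 16 N (highest reading about 17 N) and turned it clockwise. The torque stayed near 0.08 N·m, then climbed to 0.38 N·m at the end stop. After lifting off, the slot measured −64.4° against −64.7° for the green marks, a turn of about 1.21 rad. I did not measure separately that the head sprang up; the push fell smoothly to zero as I lifted.
- **Screwdriver:** the last pictures show it standing in its original hole with the collar on the board. The set-down contact reached about 10 N in the last 1 mm step.
- **Bystanders:** in the last pictures the reamer, jar and paddle look unmoved.
- **Readings that disagreed:**
  - While pushing there was a side force of 3–4 N, so the blade was not perfectly centred in the slot.
  - Before the return, the side camera put the hole's y position about 6 mm off the wrist camera. I used the wrist value, and the driver went in without resistance.
  - Just before the screw, the wrist and side cameras put the blade tip within about 3 mm of the expected point, and the scene camera about 7 mm off. The contact depth agreed with the head height measured from two wrist views.

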